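Third hand: seat the relay, latch it, hold the block to the fence

ROBOT

A 6-joint arm with a two-finger parallel gripper is mounted at the origin on the work surface. World frame = base frame: x ahead of the robot, y to its left, z up, the work surface at z = 0. Lengths are in mm, angles in rad, forces in N, time in s.
With the tool pointing down it reaches from about 350 to 875 mm from the base axis. Payload 4.2 kg.
Tool frame: the origin (TCP) lies at the very end of the fingers, on their centre line; the grasp point (between the pads) lies 19 mm behind it; z points along the fingers, y is the line along which they close (so a half turn about z gives the same grasp; the last joint's range is limited). The gripper opens to 85 mm and grips with 20 to 120 N. Pads are 22 mm wide; open, the fingers measure 114 mm over their backs; the gripper's body (76 mm by 85 mm) begins 54 mm behind the grasp point. The pads swing forward as they close: fully open they stand 13 mm farther back than shut.
Start: joints at [1.589, 0.385, 0.008, 0, -1.194, -0.259], TCP at [149.018, 606.954, 191.412] pointing down, gripper open.
Joint ranges: [-3.14, 3.14], [-1.21, 2.06], [-1.07, 1.41], [-3.16, 2.05], [-2.99, -0.16], [-3.1, 3.1]. Speed limits (rad/s): [2.79, 2.79, 3.14, 3.14, 3.14, 3.14].

INTERFACE

Orientations are given as a unit quaternion [x, y, z, w].
In Python, from bench import arm gives the robot as it stands. The module is installed in compiled form; this text tells all that it offers.
- The arm moves only by the tool drive_tool, never from a script. Its argument "targets" is a list of rows, each a list of 5 numbers: the closure, from -1 (fully open) to 1 (shut), then the shift along the tool's x, y, z in mm, then the turn about the tool's z in degrees. In form: [[grip, tx, ty, tz, roll], ...]. A call has 1 to 12 rows; each row is the pose to reach, as a shift and turn from the pose commanded when the call began, along the tool's axes at that moment; what a row does not reach only later rows make up. A row lasts 1/10 s, in which the tool goes at most 50 mm and 8.59 degrees, less where a joint would pass 70% of its speed; a pose out of reach is approached as far as the arm can. A call with a gripper value outside its range is refused whole. The fingers move at their own pace and stop on an object; the grip force is fixed at half the most. Time passes only in rows, so rows that repeat a pose let the fingers close. It gives the time, the measured TCP pose, the force, the opening and the grip force at its end, in the units of the state.
- arm.read_state(): the state, without advancing time (a new reading comes with each control period).
- arm.get_image(name): name is "scene" or "top" or "wrist"; returns the picture (400x640x3 uint8, blue, green, red); there is no depth.
- arm.camera_params(name): a dict with "fov_y" (degrees; the focal length in pixels is half the picture's height over the tangent of half this angle, whatever the lens; pixels are square), "cx", "cy" (the principal point, pixels), "rvec" (rotation vector, rad) and "tvec" (3), from world to camera coordinates, as OpenCV has them; the wrist camera has in their place "tool_from_camera" (4x4, takes a point from camera to tool coordinates, whose origin is the TCP and whose axes are the flange's). Camera axes: x right, y down, z forward; pixel columns grow to the right and rows downward; lengths in mm; the calibration is good to about 2 mm. The wrist camera is an equidistant fisheye: a pixel r from the principal point sees the ray r / f radians off the axis. A picture is of the moment at which its call begins: read the wrist's pose just before it. camera_params takes no time and is no camera call.
- arm.job_done(): hands the job in; it is judged then, once.
The state is a dict: "clock": time; "joints": joint angles; "joint_vel": joint speeds; "joint_efforts": joint torques, N m; "position": TCP position; "ee_rot": TCP orientation; "contact_force": force on the tool from outside, world axes, zero at the start; "wrist_torque": the same for the moment, N m; "gripper_width": finger opening in mm; "grasp_force": force on a finger pad.
Only numpy, scipy, OpenCV 4.12 (cv2) and the standard library are available. Lean on these libraries where they do the work, as an engineer would, in place of code of your own. Each camera call takes 0.05 s, during which the arm holds its last target. There are 200 camera calls.

TASK

Put the white relay upright into the pocket of the black socket block, all the way down, and swing the block's steel latch shut over it. Then push the block square against the sprung steel fence, with the whole of its back on the fence, and keep it pressed there with a steady force of about 10 N (the weight of a kilogram) so that I can drive the screws through the fence: finish while still holding it pressed. Leave the other components and the screwdriver where they are, and never drive the fence onto its back stop.

Things in the scene. Friction and masses are not known exactly. Their poses are not given: they have to be found in the camera images.
- relay: loose white plastic box, 30 (its x) by 20 (its y) by 40 mm high, with a thin black band round its foot, standing on the bench, about 60 g; origin at the centre of its underside, z up. Either way round (half a turn) fits the pocket
- block: loose black socket block, 66 (its x) by 56 (its y) by 22 mm high, about 0.35 kg, lying free on the bench with its open pocket up; origin at the centre of its underside, z up; its +y face is its back and looks towards the fence. Two steel posts (up to 55 mm above the bench) at the middle of its -x edge carry the latch hinge; with relay and latch in place nothing stands higher than 62 mm
- pocket (a point): centre of the floor of the rectangular pocket, on the middle of the block, 8 mm above its underside; the pocket is 33 (block x) by 23 (block y) mm, 14 mm deep, with a 3 mm chamfer round its mouth; axes as the block's. A seated relay stands out 26 mm and its top is 48 mm above the bench
- latch (a joint): angle of the latch, rad: 0 = shut, lying level over the relay's top; grows as its free end swings up and back, away from the pocket over the block's -x edge, to 2.2 at most; it starts wide open (about 1.85 to 2.1). It swings in the block's xz plane about an axis parallel to the block's y. It is stiff enough to stay where left and takes under 1 N at its end to move; it shuts fully (0) only over a fully seated relay, and needs a light push down at the end
- latch_hinge (a point): hinge axis of the latch, 29 mm to the block's -x from the pocket centre, 51 mm above the bench
- latch_tip (a point): free end of the latch: a flat steel bar 56 mm long from the hinge, 12 mm wide (along the block's y), 5 mm thick, with a tab turned up 8 mm at its free end (on the upper side when shut)
- fence: the fence unit fixed to the bench: an aluminium bracket with, in front of it, an upright steel plate 140 mm long (fence x), 10 mm thick and reaching from 3 to 47 mm above the bench, on springs. Origin on the bench below the middle of the plate's front face with the springs at rest; x along the plate, +y is the pressing direction, from the block into the fence (the bracket's foot reaches to y = 113 mm, its upright stands at y = 45 mm)
- fence_plate (a joint): how far the sprung plate is pushed back along fence +y, m: 0 at rest, back stop at 0.030. The springs give 600 N per m: 10 N is about 0.0167
- capacitor: loose round can standing on end, 28 mm diameter, 45 mm high, black sleeve; leave alone; origin at the centre of its underside
- transformer: loose small transformer, dark steel core 42 by 20 by 34 mm with copper winding 24 by 36 by 22 mm; leave alone; origin at the centre of its underside
- screwdriver: loose screwdriver lying on the bench, 170 mm long, red handle; leave alone
Things that resemble listed ones, but are neither listed nor needed, are in the scene too. Leave any pink look-alike of the relay alone. Leave any red look-alike of the block alone.

How it is judged:
By the outcome, as a careful person would: the job done as asked, in the order asked, and still so for the second after the job is handed in, while the arm keeps its last pose, push and grip.
It also fails if it takes over 72 s, if anything falls off the work surface, if the arm or the gripper's body presses on something with over 40 N, if the wrist force passes 120 N, or if a joint passes its speed limit or range.

## Working session

There is one attempt and no reset: what is moved stays moved. The work goes in short steps, Python scripts to look and compute and a tool call to move; the robot and the scene stay as the last step left them, time stands still between calls to the robot, and variables do not carry over. Pictures are saved under pics/ and viewed, at most 10 in all, crops included, and the job is handed in when it is done.

Besides the shell and the picture viewer there is one more tool, called after ">>>" as name(argument=value, ...) on one line, values as JSON. drive_tool: Moves the arm, as the interface text tells. Its arguments: {"type":"object","properties":{"targets":{"type":"array","items":{"type":"array","items":{"type":"number"}}}},"required":["targets"]}

```bash
mkdir -p pics; cat > h.py <<'E'
import numpy as np, cv2
from scipy.spatial.transform import Rotation as R
from bench import arm
def ray(name,uv,st=None):
    p=arm.camera_params(name); f=200/np.tan(np.radians(p["fov_y"])/2)
    d=(np.asarray(uv,float)-[p["cx"],p["cy"]])
    if name=="wrist":
        st=st or arm.read_state(); r=np.hypot(*d); t=r/f
        c=np.array([*(d/max(r,1e-9)*np.sin(t)),np.cos(t)])
        T=np.array(p["tool_from_camera"]); Q=R.from_quat(st["ee_rot"]).as_matrix()
        return Q@T[:3,3]+np.array(st["position"]), Q@T[:3,:3]@c
    M=cv2.Rodrigues(np.array(p["rvec"],float))[0]
    return -M.T@np.ravel(p["tvec"]), M.T@np.array([*(d/f),1])
def plane(name,uv,z,st=None):
    o,d=ray(name,uv,st); return o+d*(z-o[2])/d[2]
def tri(*rs):
    A=0;b=0
    for o,d in rs:
        d=d/np.linalg.norm(d);P=np.eye(3)-np.outer(d,d);A=A+P;b=b+P@o
    x=np.linalg.solve(A,b)
    return x,[float(np.linalg.norm(np.cross(x-o,d/np.linalg.norm(d)))) for o,d in rs]
def project(name,X,st=None):
    p=arm.camera_params(name); f=200/np.tan(np.radians(p["fov_y"])/2)
    if name=="wrist":
        st=st or arm.read_state(); T=np.array(p["tool_from_camera"]); Q=R.from_quat(st["ee_rot"]).as_matrix()
        c=T[:3,:3].T@(Q.T@(np.array(X)-st["position"])-T[:3,3]); r=np.hypot(c[0],c[1]); t=np.arctan2(r,c[2])
        return np.array([p["cx"],p["cy"]])+f*t*c[:2]/r
    M=cv2.Rodrigues(np.array(p["rvec"],float))[0]; c=M@np.array(X,float)+np.ravel(p["tvec"])
    return np.array([p["cx"],p["cy"]])+f*c[:2]/c[2]
def totool(v,st=None):
    st=st or arm.read_state(); return R.from_quat(st["ee_rot"]).as_matrix().T@np.array(v,float)
E
cat > look.py <<'E'
from h import *
for n in("scene","top","wrist"):
    cv2.imwrite(f"pics/{n}0.png",arm.get_image(n))
    p=arm.camera_params(n);print(n,{k:np.round(v,3).tolist() for k,v in p.items()})
s=arm.read_state();print({k:np.round(v,3).tolist() for k,v in s.items()})
E
python3 look.py
```

```text
scene {'fov_y': 50.495, 'cx': 314.34, 'cy': 201.594, 'rvec': [2.149, 1.164, -0.444], 'tvec': [-250.507, -302.222, 1202.641]}
top {'fov_y': 55.385, 'cx': 318.653, 'cy': 202.55, 'rvec': [2.135, -2.153, 0.195], 'tvec': [-64.675, 572.45, 731.423]}
wrist {'fov_y': 65.706, 'cx': 319.378, 'cy': 195.488, 'tool_from_camera': [[0.001, -0.957, -0.291, 74.705], [1.0, 0.001, -0.0, 0.678], [0.001, -0.291, 0.957, -182.392], [0.0, 0.0, 0.0, 1.0]]}
{'clock': 0.15, 'joints': [1.589, 0.385, 0.007, -0.0, -1.194, -0.259], 'joint_vel': [0.001, -0.003, 0.005, 0.001, -0.0, -0.001], 'joint_efforts': [-0.001, -39.268, 18.858, 4.189, -0.003, -0.0], 'position': [148.892, 606.493, 190.586], 'ee_rot': [0.993, -0.12, -0.0, 0.001], 'contact_force': [-0.991, 0.487, -0.191], 'wrist_torque': [-0.029, 0.006, 0.046], 'grasp_force': 0.0, 'gripper_width': 85.722}
```

View pics/top0.png

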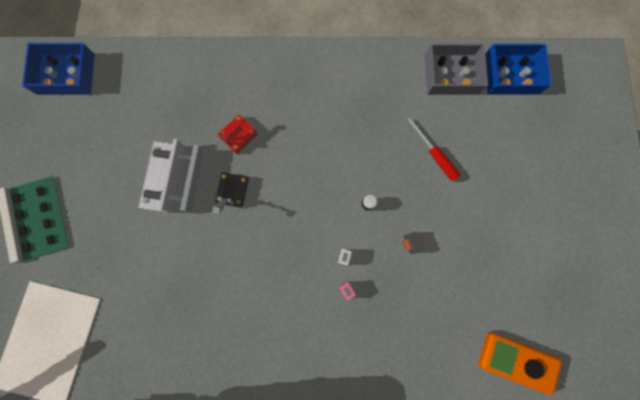

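View pics/scene0.png

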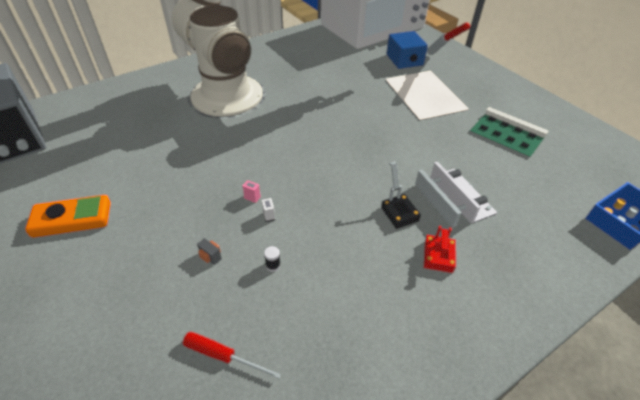

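The top view shows the relay at about (345,257), with the pink one at (347,291). The block is at (232,190), its latch standing up at about (217,209), and the fence plate is at about (188,178). The red look-alike is at (238,133). In the scene view the relay is at (268,210) and the block at (401,211).

```bash
python3 - <<'E'
from h import *
for n,uv,z in [("relay",(345,257),40),("block",(232,190),22),("fence",(188,178),47),("red",(238,133),22),("cap",(370,202),45),("pink",(347,291),40),("trafo",(414,243),30)]:
    print(n,np.round(plane("top",uv,z)))
print(tri(ray("top",(345,257)),ray("scene",(268,205))))
print(tri(ray("top",(232,190)),ray("scene",(401,211))))
for x in [(0,0),(639,0),(0,399),(639,399)]: print(np.round(plane("top",x,0)))
a=cv2.imread("pics/top0.png")[110:230,130:300];a=cv2.resize(a,None,fx=4,fy=4,interpolation=3)
b=cv2.imread("pics/scene0.png")[140:280,360:520]
b=cv2.resize(b,None,fx=3.4,fy=3.4,interpolation=3)[:480]
cv2.imwrite("pics/c.png",a)
E
```

```text
relay [ 461. -122.   40.]
block [604. 113.  22.]
fence [625. 199.  47.]
red [730. 104.  22.]
cap [ 573. -175.   45.]
pink [ 394. -124.   40.]
trafo [ 489. -266.   30.]
(array([ 462.28480234, -120.53045398,   35.24669456]), [1.728758874676511, 1.7287588746765934])
(array([607.97198216, 117.57878192,   8.61926585]), [1.6954506787932553, 1.6954506787932233])
[1066.  672.    0.]
[1071. -850.    0.]
[191. 563.   0.]
[ 172. -716.    0.]
```

View pics/wrist0.png

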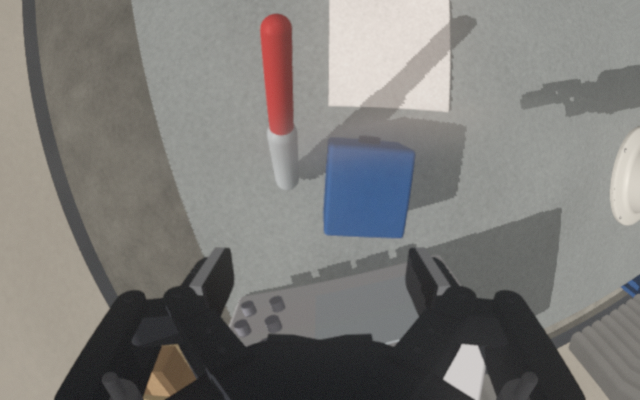

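View pics/c.png

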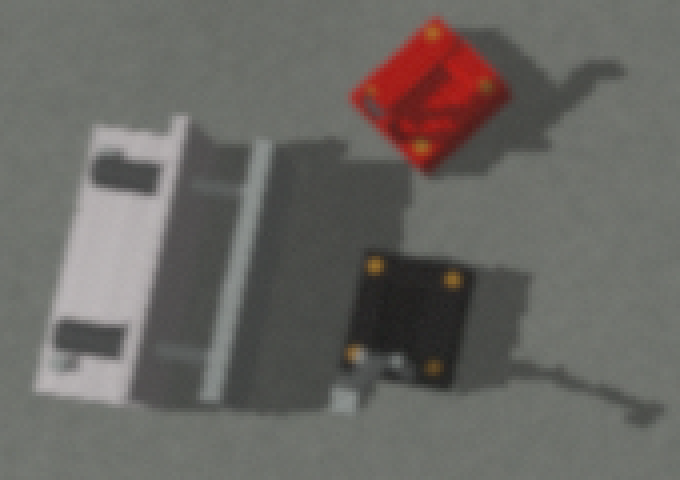

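>>> drive_tool(targets=[[-1, 446, 639, 50, -14], [-1, 446, 639, 50, -14], [-1, 446, 639, 50, -14], [-1, 446, 639, 50, -14], [-1, 446, 639, 50, -14], [-1, 446, 639, 50, -14], [-1, 446, 639, 50, -14], [-1, 446, 639, 50, -14], [-1, 446, 639, 50, -14], [-1, 446, 639, 50, -14], [-1, 446, 639, 50, -14], [-1, 446, 639, 50, -14]])

```text
clock: 1.35
position: [364.9, 46.5, 153.2]
ee_rot: [1.0, 0.002, 0.001, -0.0]
contact_force: [0.9, -0.4, 0.8]
gripper_width: 85.5
grasp_force: 0.0
```

>>> drive_tool(targets=[[-1, 65, 167, 20, 0], [-1, 65, 167, 20, 0], [-1, 65, 167, 20, 0], [-1, 65, 167, 20, 0], [-1, 65, 167, 20, 0], [-1, 65, 167, 20, 0], [-1, 65, 167, 20, 0]])

```text
clock: 2.05
position: [429.9, -117.8, 133.0]
ee_rot: [1.0, 0.002, -0.0, -0.0]
contact_force: [0.4, -0.5, 0.2]
gripper_width: 85.0
grasp_force: 0.0
```

```bash
python3 - <<'E'
from h import *
s=arm.read_state();print(np.round(s["position"],1),np.round(s["ee_rot"],3),s["clock"])
cv2.imwrite("pics/w1.png",arm.get_image("wrist"))
E
```

```text
[ 429.9 -117.8  133. ] [ 1.     0.002 -0.    -0.   ] 2.05
```

View pics/w1.png

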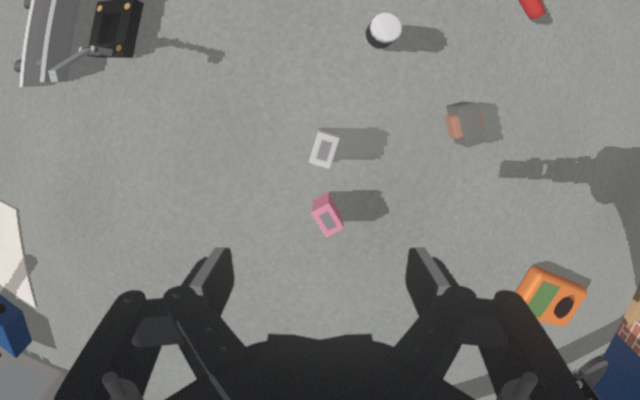

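```bash
cat > m.py <<'E'
from h import *
def quad(im,lo,hi,near):
    hsv=cv2.cvtColor(im,cv2.COLOR_BGR2HSV); m=cv2.inRange(hsv,lo,hi)
    cs,_=cv2.findContours(m,cv2.RETR_EXTERNAL,cv2.CHAIN_APPROX_NONE)
    cs=[c for c in cs if cv2.contourArea(c)>40]
    c=min(cs,key=lambda c:np.hypot(*(c.reshape(-1,2).mean(0)-near)))
    return c,m
E
python3 - <<'E'
from m import *
im=cv2.imread("pics/w1.png"); s=arm.read_state()
print(im[125:175:4,324].tolist()); print(im[150,300:350:3].tolist())
c,m=quad(im,(0,0,165),(180,40,255),(324,150))
r=cv2.minAreaRect(c);print(r)
P=np.array([plane("wrist",p,40,s) for p in cv2.boxPoints(r)]);print(np.round(P,1),np.round(P.mean(0),1))
e=np.diff(np.r_[P,P[:1]],axis=0);print(np.round(np.hypot(e[:,0],e[:,1]),1),np.degrees(np.arctan2(e[:,1],e[:,0])))
b=cv2.resize(im[110:250,280:380],None,fx=4,fy=4,interpolation=3)
a=cv2.resize(im[0:100,10:150],None,fx=4,fy=4,interpolation=3)
o=np.zeros((560,800,3),np.uint8);o[:560,:400]=b;o[:400,400:]=a[:,:400];cv2.imwrite("pics/w1c.png",o)
# two-view: relay top centre in top and scene
t=cv2.imread("pics/top0.png");c2,_=quad(t,(0,0,165),(180,40,255),(345,257));q=cv2.minAreaRect(c2);print(q,cv2.contourArea(c2))
print(tri(ray("top",q[0]),ray("wrist",r[0],s)))
E
```

```text
[[147, 151, 148], [118, 121, 120], [166, 168, 170], [198, 200, 202], [152, 152, 153], [146, 144, 145], [144, 142, 144], [146, 144, 146], [145, 144, 145], [184, 184, 187], [199, 200, 203], [152, 156, 155], [152, 156, 155]]
[[151, 154, 154], [150, 153, 152], [152, 156, 155], [153, 157, 156], [187, 188, 191], [196, 197, 201], [175, 176, 178], [145, 144, 145], [145, 144, 146], [148, 146, 147], [179, 180, 183], [193, 196, 198], [136, 138, 139], [124, 126, 127], [124, 127, 127], [122, 125, 123], [121, 124, 124]]
((322.9555358886719, 150.14234924316406), (23.026830673217773, 33.82438659667969), 17.354022979736328)
[[ 451.5 -106.8   40. ]
 [ 480.9 -115.8   40. ]
 [ 474.9 -135.4   40. ]
 [ 445.2 -126.8   40. ]] [ 463.1 -121.2   40. ]
[30.7 20.5 30.9 20.9] [ -17.07278164 -106.99681533  163.71859801   72.58623438]
((369.0, 201.0), (10.0, 10.0), 90.0) 86.5
(array([ 516.08483939, -118.11812888,  396.2139542 ]), [1.2633075445339927, 1.2633075445340392])
```

View pics/w1c.png

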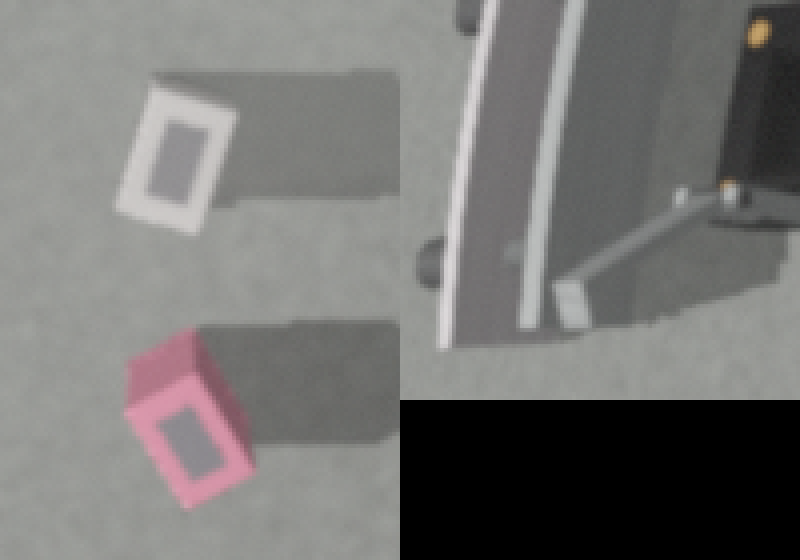

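The top outline gives 30.8 x 20.7 mm at z = 40, which matches the relay. Its centre is (463,-121) and its yaw is -16.7°. Next I grasp it across the 20 mm sides.

>>> drive_tool(targets=[[-1, 36, 4, 30, 8.5], [-1, 36, 4, 60, 16.7], [-1, 36, 4, 90, 16.7], [-1, 36, 4, 112, 16.7], [-1, 36, 4, 112, 16.7], [-1, 36, 4, 112, 16.7], [1, 36, 4, 112, 16.7], [1, 36, 4, 112, 16.7], [1, 36, 4, 112, 16.7], [1, 36, 4, 112, 16.7], [1, 36, 4, 112, 16.7], [1, 36, 4, 112, 16.7]])

```text
clock: 3.3
position: [466.4, -122.3, 21.1]
ee_rot: [0.99, -0.144, 0.0, -0.0]
contact_force: [0.2, 0.8, 0.5]
gripper_width: 0.0
grasp_force: 0.0
```

>>> drive_tool(targets=[[1, 0, 0, 0, 0], [1, 0, 0, 0, 0], [1, 0, 0, 0, 0]])

```text
clock: 3.6
position: [466.3, -122.3, 20.9]
ee_rot: [0.99, -0.143, -0.0, 0.0]
contact_force: [-0.1, -0.2, 0.4]
gripper_width: 0.2
grasp_force: 0.0
```

```bash
python3 - <<'E'
from h import *
w=arm.get_image("wrist");s=arm.get_image("scene")
o=np.zeros((600,800,3),np.uint8);o[:400,:640]=w
o[400:600,:400]=cv2.resize(s[150:250,180:380],None,fx=2,fy=2,interpolation=3);cv2.imwrite("pics/w2.png",o)
E
```

```text
(no output)
```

View pics/w2.png

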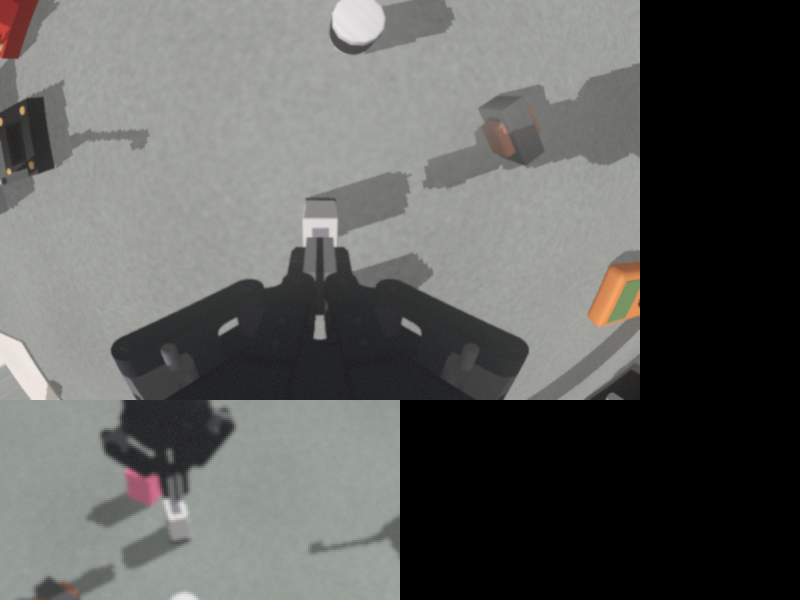

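The closed fingers are empty. The relay stands upright just beyond them (+x) at about (320,225), with its top front edge at row 218 and its foot at row 199. I'll measure where it is against the TCP.

```bash
python3 - <<'E'
from h import *
s=arm.read_state();print(np.round(s["position"],1),s["clock"])
print("tcp in wrist",project("wrist",s["position"],s),"scene",project("scene",s["position"]),"top",project("top",s["position"]))
for uv,z in [((303,218),40),((337,218),40),((305,199),0),((336,199),0)]: print(uv,z,np.round(plane("wrist",uv,z,s),1))
Q=R.from_quat(s["ee_rot"]).as_matrix()
for k in (0,13,26,39): print(k,project("wrist",np.array(s["position"])+Q@[11,0,-k],s))
p=arm.camera_params("wrist");print(np.round(p["tool_from_camera"],3).tolist())
c=np.array(cv2.imread("pics/w2.png")[190:300:3,320]).tolist();print(c)
E
```

```text
[ 466.3 -122.3   20.9] 3.7
tcp in wrist [318.44827989 224.36055952] scene [267.870665   211.20317428] top [344.45838388 254.77933718]
(303, 218) 40 [ 480.  -117.3   40. ]
(337, 218) 40 [ 474.5 -135.7   40. ]
(305, 199) 0 [ 478.8 -116.2    0. ]
(336, 199) 0 [ 472.8 -136.7    0. ]
0 [318.43955409 208.03706459]
13 [318.36171844 215.37616821]
26 [318.2730385  223.77266236]
39 [318.17124484 233.45731241]
[[0.001, -0.957, -0.291, 74.737], [1.0, 0.001, -0.0, 0.668], [0.001, -0.291, 0.957, -182.393], [0.0, 0.0, 0.0, 1.0]]
[[157, 161, 159], [139, 142, 142], [114, 118, 116], [77, 79, 79], [134, 136, 138], [136, 137, 139], [135, 137, 139], [135, 137, 139], [136, 137, 140], [153, 154, 156], [212, 213, 216], [215, 216, 219], [211, 213, 216], [154, 151, 153], [149, 144, 146], [148, 143, 145], [67, 66, 66], [58, 60, 61], [58, 59, 59], [56, 56, 56], [55, 57, 57], [57, 57, 58], [55, 56, 55], [56, 57, 58], [52, 52, 53], [53, 53, 54], [53, 54, 54], [54, 54, 55], [56, 58, 58], [57, 56, 56], [53, 53, 54], [53, 53, 53], [52, 52, 51], [54, 53, 54], [48, 47, 47], [47, 46, 47], [47, 49, 49]]
```

```bash
python3 - <<'E'
from h import *
s=arm.read_state()
w=cv2.imread("pics/w2.png")[:400,:640];sc=arm.get_image("scene");tp=arm.get_image("top")
print(tri(ray("wrist",(320,237),s),ray("scene",(269,201.5))))
print(np.round(plane("scene",(269,201.5),45),1),np.round(plane("wrist",(320,237),45,s),1))
o=np.zeros((600,800,3),np.uint8)
o[:400,:400]=cv2.resize(sc[165:225,238:298],(400,400),interpolation=3)
o[:400,400:]=cv2.resize(w[185:265,280:360],(400,400),interpolation=3)
o[400:,:200]=cv2.resize(tp[235:275,325:365],(200,200),interpolation=3)
cv2.imwrite("pics/d.png",o)
E
```

```text
(array([ 476.42132525, -124.28100009,   61.152498  ]), [1.9419391079576909, 1.9419391079576798])
[ 464.  -116.4   45. ] [ 468.1 -123.8   45. ]
```

View pics/d.png

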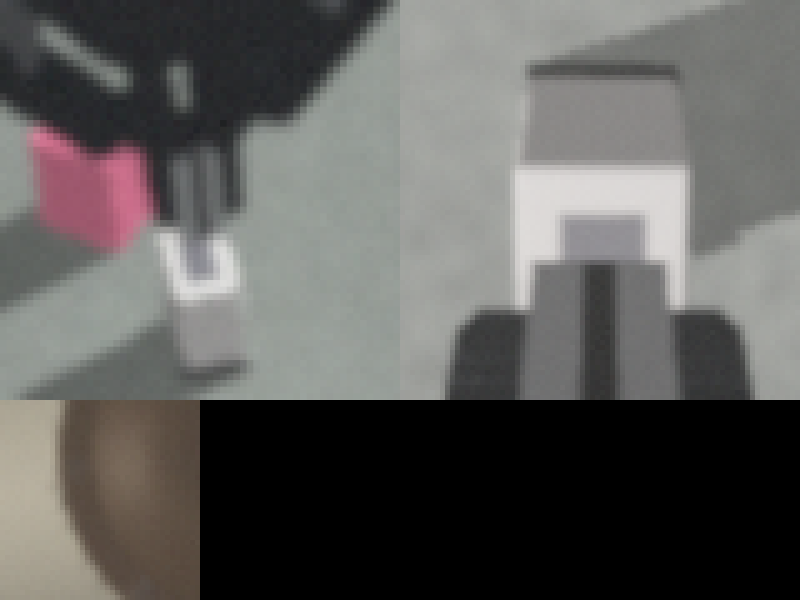

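The views agree that the visible fingertips are above the relay, roughly 40 mm higher than the reported TCP would put them. The open-finger spacing in w1 says the same. I'll open, go down in steps while watching the force, and close again.

>>> drive_tool(targets=[[-1, 0, 0, 0, 0], [-1, 0, 0, 0, 0], [-1, 0, 0, 0, 0], [-1, 0, 0, 0, 0], [-1, 0, 0, 0, 0], [-1, 0, 0, 5, 0], [-1, 0, 0, 10, 0], [-1, 0, 0, 14, 0], [-1, 0, 0, 14, 0]])

```text
clock: 4.7
position: [465.6, -122.3, 6.1]
ee_rot: [0.99, -0.144, -0.001, 0.0]
contact_force: [-0.4, -0.4, -0.9]
gripper_width: 85.4
grasp_force: 0.0
```

>>> drive_tool(targets=[[1, 0, 0, 0, 0], [1, 0, 0, 0, 0], [1, 0, 0, 0, 0], [1, 0, 0, 0, 0], [1, 0, 0, 0, 0], [1, 0, 0, 0, 0], [1, 0, 0, 0, 0], [1, 0, 0, 0, 0]])

```text
clock: 5.5
position: [466.4, -122.2, 7.0]
ee_rot: [0.99, -0.143, 0.0, -0.0]
contact_force: [-0.1, -0.2, 0.7]
gripper_width: -0.1
grasp_force: 0.0
```

>>> drive_tool(targets=[[-1, 0, 0, 0, 0], [-1, 0, 0, 0, 0], [-1, 0, 0, 0, 0], [-1, 0, 0, 0, 0], [-1, 0, 0, 0, 0], [-1, 0, 0, 6, 0], [-1, 0, 0, 12, 0], [-1, 0, 0, 17, 0], [-1, 0, 0, 17, 0]])

```text
clock: 6.4
position: [465.5, -122.3, -11.1]
ee_rot: [0.99, -0.144, -0.001, 0.0]
contact_force: [0.7, -0.8, -0.2]
gripper_width: 85.0
grasp_force: 0.0
```

>>> drive_tool(targets=[[1, 0, 0, 0, 0], [1, 0, 0, 0, 0], [1, 0, 0, 0, 0], [1, 0, 0, 0, 0], [1, 0, 0, 0, 0], [1, 0, 0, 0, 0], [1, 0, 0, 0, 0], [1, 0, 0, 0, 0]])

```text
clock: 7.2
position: [466.7, -122.3, -9.6]
ee_rot: [0.99, -0.143, 0.0, -0.0]
contact_force: [-0.2, 0.2, 5.4]
gripper_width: 18.0
grasp_force: 60.1
```

>>> drive_tool(targets=[[-1, 0, 0, 0, 0], [-1, 0, 0, 0, 0], [-1, 0, 0, 0, 0], [-1, 0, 0, 0, 0], [-1, 0, 0, 4, 0], [-1, 0, 0, 8, 0], [-1, 0, 0, 8, 0]])

```text
clock: 7.9
position: [465.7, -122.3, -18.8]
ee_rot: [0.99, -0.144, -0.001, 0.0]
contact_force: [-0.1, 0.6, 0.7]
gripper_width: 85.4
grasp_force: 0.0
```

>>> drive_tool(targets=[[1, 0, 0, 0, 0], [1, 0, 0, 0, 0], [1, 0, 0, 0, 0], [1, 0, 0, 0, 0], [1, 0, 0, 0, 0], [1, 0, 0, 0, 0], [1, 0, 0, 0, 0]])

```text
clock: 8.6
position: [466.8, -122.3, -17.7]
ee_rot: [0.99, -0.143, 0.0, -0.0]
contact_force: [0.1, -0.7, 2.1]
gripper_width: 18.6
grasp_force: 60.1
```

```bash
python3 - <<'E'
from h import *
s=arm.read_state();print(np.round(s["position"],1),s["gripper_width"],np.round(s["wrist_torque"],2))
w=arm.get_image("wrist");cv2.imwrite("pics/w3.png",w)
sc=arm.get_image("scene");cv2.imwrite("pics/s3.png",sc)
for u in (306,312,320,328,334): print(u,w[180:280:3,u].mean(1).round().astype(int).tolist())
print(w[236,280:360:2].mean(1).round().astype(int).tolist())
E
```

```text
[ 466.8 -122.3  -17.7] 18.628692940413064 [0.07 0.02 0.01]
306 [166, 167, 167, 164, 161, 162, 162, 162, 161, 161, 158, 153, 120, 66, 123, 135, 136, 135, 137, 136, 134, 138, 135, 158, 160, 161, 160, 160, 160, 161, 160, 159, 161, 161]
312 [165, 164, 162, 161, 159, 158, 158, 163, 163, 157, 153, 121, 112, 66, 121, 137, 136, 135, 136, 135, 136, 135, 137, 157, 159, 160, 159, 108, 106, 103, 106, 104, 105, 104]
320 [165, 165, 163, 160, 161, 161, 161, 165, 165, 161, 147, 116, 118, 63, 121, 138, 137, 137, 135, 136, 135, 136, 135, 156, 161, 161, 159, 107, 105, 105, 105, 104, 104, 105]
328 [165, 165, 165, 163, 163, 162, 160, 157, 162, 164, 152, 116, 116, 63, 122, 136, 136, 135, 136, 134, 136, 133, 136, 156, 158, 159, 159, 111, 105, 104, 105, 103, 104, 105]
334 [162, 165, 163, 163, 164, 162, 160, 158, 158, 160, 120, 113, 114, 61, 121, 134, 136, 135, 136, 136, 136, 136, 135, 155, 160, 160, 159, 161, 160, 160, 161, 159, 160, 170]
[160, 158, 159, 159, 151, 150, 151, 152, 152, 149, 135, 135, 138, 136, 137, 136, 137, 135, 135, 136, 136, 136, 137, 134, 136, 135, 134, 136, 136, 131, 114, 111, 113, 114, 114, 114, 115, 115, 115, 114]
```

The relay is gripped (width 18.6, 60 N). Now I lift it and carry it over to look down on the block.

>>> drive_tool(targets=[[1, 0, 0, -40, 0], [1, 0, 0, -85, 0], [1, 0, 0, -130, -4], [1, 2, -35, -145, -8], [1, 4, -75, -145, -12], [1, 4, -120, -145, -16.5], [1, 4, -165, -145, -16.5], [1, 4, -210, -145, -16.5], [1, 4, -243, -145, -16.5], [1, 4, -243, -145, -16.5], [1, 4, -243, -145, -16.5], [1, 4, -243, -145, -16.5]])

```text
clock: 9.9
position: [538.3, 108.7, 126.5]
ee_rot: [1.0, -0.0, -0.001, 0.0]
contact_force: [-0.6, -0.4, -1.5]
gripper_width: 18.8
grasp_force: 59.9
```

```bash
python3 - <<'E'
from h import *
s=arm.read_state();print(np.round(s["position"],1),s["gripper_width"],np.round(s["ee_rot"],3))
w=arm.get_image("wrist");cv2.imwrite("pics/w4.png",w)
cv2.imwrite("pics/w4v.png",cv2.resize(w[0:270,150:510],(800,600),interpolation=3))
E
```

```text
[538.3 108.7 126.5] 18.81616577827299 [ 1.    -0.    -0.001  0.   ]
```

View pics/w4v.png

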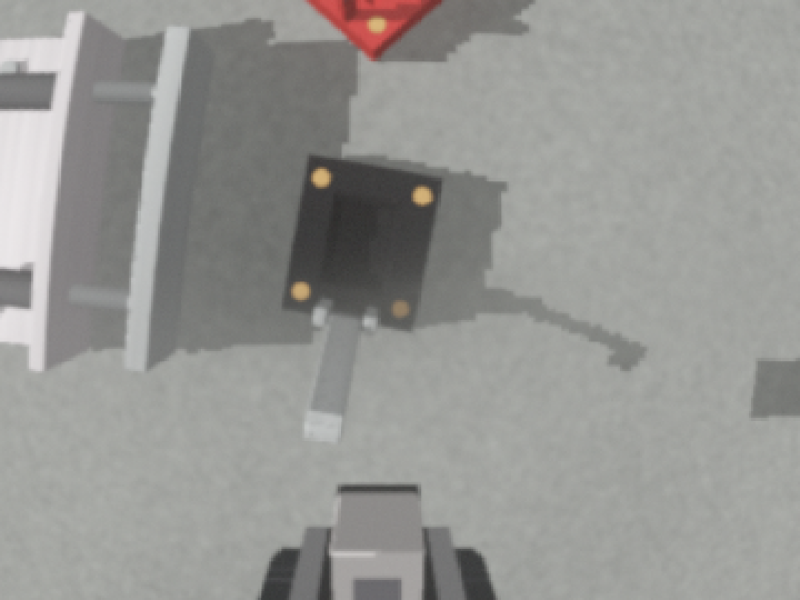

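The crop shows the block with four orange screws at about (321,177), (423,196), (301,291) and (400,309). The latch tip is at (322,428), and the front top edge of the plate runs from (190,28) to (147,370). The held relay's foot edge runs from (338,487) to (420,487).

```bash
python3 - <<'E'
from m import *
s=arm.read_state();w=cv2.imread("pics/w4.png");k=800/360
hsv=cv2.cvtColor(w,cv2.COLOR_BGR2HSV);m=cv2.inRange(hsv,(8,90,70),(25,255,255))
n,_,st,c=cv2.connectedComponentsWithStats(m);sc=np.array([c[i] for i in range(1,n) if 5<st[i,4]<120 and 60<c[i][1]<150 and 260<c[i][0]<360]);print(sc)
P=np.array([plane("wrist",p,22,s) for p in sc]);print(np.round(P,1),np.round(P.mean(0),1))
f=lambda a,b:(a/k+150,b/k)
C=np.array([plane("wrist",f(*p),22,s) for p in [(309,155),(441,179),(412,330),(283,310)]]);e=np.diff(np.r_[C,C[:1]],axis=0)
print("corners",np.round(C,1),np.round(C.mean(0),1),np.round(np.hypot(e[:,0],e[:,1]),1),np.round(np.degrees(np.arctan2(e[:,1],e[:,0])),1))
F=np.array([plane("wrist",f(*p),47,s) for p in [(190,28),(147,370)]]);d=F[0]-F[1];print("fence",np.round(F,1),np.hypot(*d[:2]),np.degrees(np.arctan2(d[1],d[0])))
print("tip(z=102)",np.round(plane("wrist",f(322,415),102,s),1))
zf=s["position"][2]+17.7
print("relay foot",[np.round(plane("wrist",f(*p),zf,s)-s["position"],1) for p in [(338,487),(420,487)]])
# two-view height of screws via top cam
t=cv2.imread("pics/top0.png");ht=cv2.cvtColor(t,cv2.COLOR_BGR2HSV);mt=cv2.inRange(ht,(8,90,70),(25,255,255))
n,_,st,ct=cv2.connectedComponentsWithStats(mt)
for i in range(1,n):
    if 210<ct[i][0]<260 and 165<ct[i][1]<215:
        q=[tri(ray("top",ct[i]),ray("wrist",p,s)) for p in sc];q=min(q,key=lambda x:x[1][0]);print(ct[i].round(1),np.round(q[0],1),round(q[1][0],2))
E
```

```text
[[294.0625      79.484375  ]
 [339.67741935  87.80645161]
 [284.81632653 130.36734694]]
[[635.9 130.7  22. ]
 [628.   89.2  22. ]
 [588.6 139.8  22. ]] [617.5 119.9  22. ]
corners [[645.1 135.3  22. ]
 [634.9  81.2  22. ]
 [571.4  92.8  22. ]
 [580.2 147.   22. ]] [607.9 114.1  22. ] [55.  64.6 54.9 66. ] [-100.7  169.7   80.8  -10.2]
fence [[696.5 179.3  47. ]
 [560.3 200.2  47. ]] 137.77018232923373 -8.705505068190927
tip(z=102) [556.3 124.8 102. ]
relay foot [array([10.3,  9.2, 17.7]), array([ 10.3, -11.9,  17.7])]
[223.1 176. ] [634.8 131.4  25.1] 1.22
[242.7 179.4] [627.  90.  26.] 0.95
[217.1 197.6] [588.2 141.   27.3] 1.98
[238.  201.5] [ 657.7  170.8 -380.3] 12.59
```

The block centre comes out at (608,114.3) with yaw -10.6°. The sides measure 55 x 65 mm and the height is right. The fence yaw is -8.7°. Moving the relay above the pocket.

>>> drive_tool(targets=[[1, 37, -3, 0, 5], [1, 74.3, -6, 0, 10.6], [1, 74.3, -6, 0, 10.6], [1, 74.3, -6, 40, 10.6], [1, 74.3, -6, 80, 10.6], [1, 74.3, -6, 105, 10.6], [1, 74.3, -6, 112, 10.6], [1, 74.3, -6, 112, 10.6]])

```text
clock: 10.75
position: [612.7, 114.6, 14.5]
ee_rot: [0.996, -0.093, -0.001, 0.001]
contact_force: [-0.3, 0.1, -0.5]
gripper_width: 18.6
grasp_force: 59.8
```

```bash
python3 - <<'E'
from m import *
s=arm.read_state();print(np.round(s["position"],1),np.round(R.from_quat(s["ee_rot"]).as_euler("ZYX",True),2),np.round(s["contact_force"],1))
w=arm.get_image("wrist");cv2.imwrite("pics/w5.png",w)
hsv=cv2.cvtColor(w,cv2.COLOR_BGR2HSV);m=cv2.inRange(hsv,(8,90,60),(28,255,255))
n,_,st,c=cv2.connectedComponentsWithStats(m)
for i in range(1,n):
    if st[i,4]>15: 
        p=plane("wrist",c[i],22,s); 
        if np.hypot(p[0]-608,p[1]-114)<60: print(c[i].round(1),st[i,4],np.round(p,1))
for u in (300,310,320,330,340): print(u,w[150:260:4,u].mean(1).round().astype(int).tolist())
E
```

```text
[612.7 114.6  14.5] [-1.0630e+01  9.0000e-02  1.7992e+02] [-0.3  0.1 -0.5]
[284.1 199.1] 139 [635.3 131.   22. ]
[355.1 198.9] 127 [627.7  89.5  22. ]
300 [168, 171, 169, 169, 170, 135, 126, 69, 63, 70, 68, 67, 67, 67, 61, 53, 53, 54, 70, 99, 132, 119, 133, 151, 152, 174, 174, 173]
310 [170, 172, 171, 172, 174, 132, 124, 65, 64, 69, 67, 66, 66, 63, 61, 56, 52, 67, 135, 154, 152, 153, 153, 152, 154, 180, 179, 177]
320 [171, 172, 170, 169, 139, 129, 128, 64, 63, 70, 71, 67, 65, 66, 64, 58, 53, 68, 137, 152, 152, 151, 152, 153, 153, 180, 180, 178]
330 [172, 171, 167, 169, 152, 132, 128, 70, 63, 70, 66, 69, 66, 63, 65, 64, 63, 65, 135, 152, 152, 152, 153, 153, 153, 179, 180, 179]
340 [173, 177, 175, 176, 135, 133, 130, 66, 63, 70, 68, 68, 68, 60, 55, 52, 57, 53, 54, 62, 69, 84, 106, 120, 133, 142, 135, 131]
```

```bash
python3 - <<'E'
from m import *
s=arm.read_state();w=cv2.imread("pics/w5.png").mean(2)
for v in (220,224,228,232): print(v,w[v,292:352].round().astype(int).tolist())
z=14.5+17.7
Q=R.from_euler("z",-10.6,degrees=True).as_matrix()
loc=lambda p:np.round(Q.T@(p-[608.1,114.3,0]),1)
for uv,zz in [((284.1,199.1),22),((355.1,198.9),22),((301,222),z),((339,222),z),((320,220.5),z)]: print(uv,loc(plane("wrist",uv,zz,s)))
E
```

```text
220 [62, 61, 61, 61, 59, 51, 51, 53, 55, 56, 61, 69, 70, 69, 69, 69, 69, 69, 69, 70, 68, 69, 70, 68, 71, 69, 68, 71, 71, 68, 69, 68, 67, 66, 67, 71, 70, 70, 70, 68, 67, 71, 70, 68, 64, 59, 55, 55, 51, 55, 54, 54, 55, 54, 54, 54, 54, 55, 54, 55]
224 [65, 62, 62, 64, 60, 53, 56, 54, 89, 138, 167, 160, 153, 153, 152, 154, 152, 152, 152, 152, 151, 152, 152, 152, 153, 153, 151, 152, 152, 152, 152, 153, 153, 153, 152, 151, 154, 153, 152, 151, 154, 152, 154, 152, 151, 142, 108, 75, 57, 53, 55, 53, 53, 56, 57, 54, 56, 58, 54, 55]
228 [66, 65, 63, 63, 59, 55, 57, 74, 118, 151, 158, 156, 153, 152, 153, 153, 152, 152, 153, 152, 152, 154, 151, 152, 152, 152, 152, 153, 151, 153, 152, 152, 153, 152, 152, 152, 153, 152, 153, 152, 153, 153, 152, 152, 151, 148, 133, 99, 65, 56, 54, 54, 55, 57, 55, 55, 53, 54, 57, 56]
232 [64, 62, 66, 63, 60, 57, 54, 79, 122, 148, 153, 153, 154, 152, 152, 152, 152, 153, 152, 152, 152, 153, 153, 152, 152, 153, 154, 152, 153, 152, 151, 153, 152, 151, 153, 152, 153, 152, 153, 153, 152, 152, 151, 151, 151, 151, 144, 112, 76, 57, 54, 56, 56, 54, 56, 57, 57, 57, 56, 57]
(284.1, 199.1) [24.3 22.4 22. ]
(355.1, 198.9) [ 24.4 -20.1  22. ]
(301, 222) [13.6 11.9 32.2]
(339, 222) [ 13.6 -10.1  32.2]
(320, 220.5) [14.6  0.9 32.2]
```

Relay and pocket line up to within about 0.5 mm. Inserting.

>>> drive_tool(targets=[[1, 0, 0, 4, 0], [1, 0, 0, 8, 0], [1, 0, 0, 12, 0], [1, 0, 0, 15, 0], [1, 0, 0, 18, 0], [1, 0, 0, 20, 0], [1, 0, 0, 20, 0]])

```text
clock: 11.5
position: [614.6, 115.8, 3.3]
ee_rot: [0.996, -0.091, 0.002, 0.0]
contact_force: [-14.3, -1.2, 35.1]
gripper_width: 18.5
grasp_force: 64.7
```

>>> drive_tool(targets=[[1, 0, 0, -6, 0], [1, 0, 0, -14, 0], [1, 0, 0, -20, 0], [1, 0, 0, -20, 0], [1, 0, 0, -20, 0]])

```text
clock: 12.0
position: [613.3, 115.6, 14.4]
ee_rot: [0.996, -0.092, -0.0, 0.0]
contact_force: [-0.1, -0.7, -0.8]
gripper_width: 19.0
grasp_force: 59.9
```

```bash
cat > chk.py <<'E'
from m import *
import sys
s=arm.read_state();print(np.round(s["position"],1),np.round(R.from_quat(s["ee_rot"]).as_euler("ZYX",True),2),np.round(s["contact_force"],1))
w=arm.get_image("wrist");cv2.imwrite("pics/%s.png"%sys.argv[1],w)
hsv=cv2.cvtColor(w,cv2.COLOR_BGR2HSV);m=cv2.inRange(hsv,(8,90,60),(28,255,255))
n,_,st,c=cv2.connectedComponentsWithStats(m)
Q=R.from_quat(s["ee_rot"]).as_matrix()
for i in range(1,n):
    if st[i,4]>15:
        p=plane("wrist",c[i],22,s)
        if np.hypot(p[0]-608,p[1]-114)<60: print(c[i].round(1),st[i,4],np.round(p,1),"tool",np.round(Q.T@(p-s["position"]),1))
g=w.mean(2)
print("col320",g[195:262,320].round().astype(int).tolist())
for v in (226,234): 
    x=np.where(g[v,285:355]>110)[0]+285;print(v,x.min(),x.max())
E
python3 chk.py w6
```

```text
[613.3 115.6  14.4] [-1.0610e+01  4.0000e-02  1.7998e+02] [-0.1 -0.7 -0.8]
[286.2 199.8] 137 [635.3 130.9  22. ] tool [ 18.8 -19.1  -7.6]
[357.  199.6] 128 [627.7  89.5  22. ] tool [18.9 23.  -7.6]
col320 [65, 67, 64, 64, 62, 64, 64, 65, 64, 63, 65, 64, 63, 62, 61, 59, 55, 56, 53, 53, 54, 57, 62, 68, 59, 69, 105, 136, 149, 152, 152, 153, 154, 153, 152, 151, 153, 151, 153, 152, 152, 154, 152, 153, 153, 153, 152, 152, 152, 152, 152, 154, 158, 167, 177, 180, 179, 180, 180, 180, 180, 180, 180, 178, 169, 149, 126]
226 301 338
234 300 339
```

The force (-14, 35 N) suggests the relay hit the +x chamfer while the compliant arm drifted +x. I'll correct about -2 mm in x and +1.6 mm in tool y, then go in gently.

>>> drive_tool(targets=[[1, -2, 1.6, 0, 0], [1, -2, 1.6, 4, 0], [1, -2, 1.6, 8, 0], [1, -2, 1.6, 10, 0], [1, -2, 1.6, 12, 0], [1, -2, 1.6, 14, 0], [1, -2, 1.6, 15, 0], [1, -2, 1.6, 15, 0]])

```text
clock: 12.85
position: [611.2, 114.4, -0.2]
ee_rot: [0.996, -0.092, -0.0, 0.0]
contact_force: [0.6, 1.0, -0.1]
gripper_width: 18.3
grasp_force: 59.9
```

Now free at z = -0.2, where the relay's foot is below the chamfer. Continuing down.

>>> drive_tool(targets=[[1, 0, 0, 2, 0], [1, 0, 0, 4, 0], [1, 0, 0, 6, 0], [1, 0, 0, 8, 0], [1, 0, 0, 9, 0], [1, 0, 0, 10, 0], [1, 0, 0, 10, 0]])

```text
clock: 13.55
position: [611.2, 114.4, -9.6]
ee_rot: [0.996, -0.092, -0.0, 0.0]
contact_force: [-1.1, 0.2, 2.0]
gripper_width: 18.8
grasp_force: 60.2
```

>>> drive_tool(targets=[[1, 0, 0, 1, 0], [1, 0, 0, 2, 0], [1, 0, 0, 2, 0]])

```text
clock: 13.85
position: [611.2, 114.3, -9.7]
ee_rot: [0.996, -0.092, 0.0, 0.0]
contact_force: [-4.5, -0.7, 12.3]
gripper_width: 18.6
grasp_force: 61.6
```

The relay is on the pocket floor: z stopped at -9.7 as predicted, with 12 N. Releasing, rising and moving behind the latch.

>>> drive_tool(targets=[[1, 0, 0, -2, 0], [-1, 0, 0, -2, 0], [-1, 0, 0, -2, 0], [-1, 0, 0, -2, 0], [-1, 0, 0, -2, 0], [-1, 0, 0, -2, 0], [-1, 0, 0, -30, 0], [-1, 0, 0, -70, 0], [1, 0, 0, -110, 0], [1, 0, 0, -110, 0], [1, -40, 0, -110, 0], [1, -88, 0, -110, 0]])

```text
clock: 15.05
position: [524.7, 130.6, 97.4]
ee_rot: [0.996, -0.093, 0.0, -0.0]
contact_force: [-0.8, 1.3, 0.2]
gripper_width: 27.8
grasp_force: 0.0
```

>>> drive_tool(targets=[[1, 0, 0, 0, 0], [1, 0, 0, 0, 0], [1, 0, 0, 0, 0]])

```text
clock: 15.35
position: [525.7, 131.0, 98.3]
ee_rot: [0.996, -0.092, 0.001, -0.0]
contact_force: [-0.5, -0.4, 0.4]
gripper_width: 0.2
grasp_force: 0.0
```

```bash
python3 chk.py w7; python3 - <<'E'
from m import *
s=arm.read_state();w=cv2.imread("pics/w7.png");sc=arm.get_image("scene");tp=arm.get_image("top");cv2.imwrite("pics/s7.png",sc);cv2.imwrite("pics/t7.png",tp)
o=np.zeros((600,800,3),np.uint8);o[:400,:640]=w;o[400:,:400]=cv2.resize(sc[130:230,320:520],(400,200),interpolation=3);o[400:,400:]=cv2.resize(tp[140:240,150:350],(400,200),interpolation=3)
cv2.imwrite("pics/v7.png",o)
c,m=quad(w,(0,0,165),(180,40,255),project("wrist",[608,114,48],s));r=cv2.minAreaRect(c);print(r)
for z in (48,52,60):
  P=np.array([plane("wrist",p,z,s) for p in cv2.boxPoints(r)]);print(z,np.round(P.mean(0),1),np.hypot(*(P[1]-P[0])[:2]).round(1),np.hypot(*(P[2]-P[1])[:2]).round(1))
E
```

```text
[525.7 131.   98.3] [-1.0590e+01 -7.0000e-02 -1.7996e+02] [-0.5 -0.4  0.4]
[294.1  64.6] 75 [635.7 131.   22. ] tool [108.  -20.1  76.4]
[345.5  64.4] 68 [628.1  89.6  22. ] tool [108.1  21.9  76.4]
[294.5 121.7] 61 [588.4 139.8  22. ] tool [ 59.9 -20.1  76.4]
col320 [160, 163, 163, 165, 165, 163, 161, 161, 162, 160, 159, 157, 159, 159, 160, 162, 162, 164, 161, 161, 160, 159, 160, 161, 159, 161, 161, 161, 161, 161, 161, 162, 163, 164, 163, 163, 162, 164, 164, 162, 161, 150, 108, 72, 62, 58, 60, 56, 59, 61, 58, 59, 57, 57, 58, 57, 56, 56, 56, 55, 54, 55, 56, 56, 54, 55, 55]
226 285 354
234 285 354
((320.0, 91.5), (39.0, 26.0), 90.0)
48 [608.4 114.5  48. ] 19.1 29.4
52 [608.2 114.5  52. ] 18.8 28.9
60 [607.9 114.6  60. ] 18.1 27.9
```

View pics/v7.png

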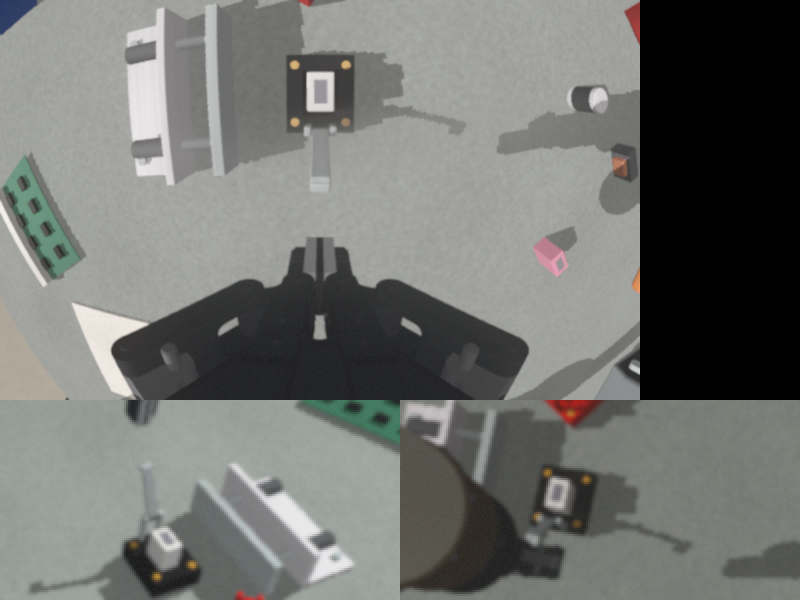

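The wrist view shows the relay seated in the middle of the pocket at (320,91), and the open latch ends at (320,185), in line with the closed fingers at (320,240). I'll lower behind the latch and sweep it over.

>>> drive_tool(targets=[[1, 0, 0.5, 20, 0], [1, 0, 0.5, 40, 0], [1, 0, 0.5, 56, 0], [1, 0, 0.5, 56, 0], [1, 10, 0.5, 56, 0], [1, 20, 0.5, 56, 0], [1, 30, 0.5, 56, 0], [1, 40, 0.5, 56, 0], [1, 48, 0.5, 56, 0], [1, 56, 0.5, 56, 0], [1, 64, 0.5, 56, 0], [1, 70, 0.5, 56, 0]])

```text
clock: 16.7
position: [594.0, 117.0, 41.8]
ee_rot: [0.996, -0.092, -0.0, 0.0]
contact_force: [-1.3, 0.9, -0.3]
gripper_width: -0.2
grasp_force: 0.3
```

```bash
python3 chk.py w8|head -6; python3 - <<'E'
from h import *
sc=cv2.imread("pics/s7.png").astype(int);n=arm.get_image("scene");cv2.imwrite("pics/s8.png",n)
def proj(b):
    Q=R.from_euler("z",-10.6,degrees=True).as_matrix();return project("scene",Q@np.array(b)+[608.2,114.4,0]).round(0).astype(int)
for a in (0,.4,.8,1.2,1.6,2.0):
    l=[proj([-29+r*np.cos(a),0,51+r*np.sin(a)]) for r in (30,52)]
    print(a,[(p.tolist(),n[p[1],p[0]].tolist()) for p in l])
E
```

```text
[594.  117.   41.8] [-1.0610e+01  2.0000e-02  1.7998e+02] [-1.3  0.9 -0.3]
[286.4 159.5] 72 [635.3 130.9  22. ] tool [ 38.1 -21.3  19.8]
[349.7 159.6] 59 [627.5  89.6  22. ] tool [38.  20.7 19.8]
[288.3 226.4] 92 [588.2 139.8  22. ] tool [ -9.9 -21.4  19.8]
[348.  226.6] 75 [580.4  98.3  22. ] tool [-9.9 20.9 19.8]
col320 [160, 161, 160, 161, 161, 161, 162, 161, 161, 162, 162, 161, 161, 160, 162, 161, 161, 161, 161, 161, 162, 160, 157, 157, 171, 177, 181, 182, 184, 186, 187, 189, 179, 171, 180, 182, 182, 183, 182, 181, 180, 181, 182, 180, 180, 179, 183, 191, 195, 183, 147, 92, 63, 59, 62, 61, 60, 63, 62, 57, 61, 62, 60, 58, 59, 60, 62]
0 [([403, 198], [157, 148, 148]), ([408, 206], [146, 146, 147])]
0.4 [([403, 194], [199, 201, 201]), ([409, 198], [109, 113, 109])]
0.8 [([402, 188], [126, 127, 121]), ([407, 188], [138, 142, 135])]
1.2 [([400, 183], [74, 73, 71]), ([404, 178], [112, 110, 107])]
1.6 [([397, 178], [56, 53, 51]), ([399, 170], [42, 41, 39])]
2.0 [([394, 175], [157, 161, 155]), ([393, 165], [45, 41, 40])]
```

The block has not moved and the latch is ahead of the fingers. Next: forward, then down.

>>> drive_tool(targets=[[1, 8, 0, 0, 0], [1, 14, 0, 2, 0], [1, 16, 0, 7, 0], [1, 18, 0, 12, 0], [1, 20, 0, 17, 0], [1, 22, 0, 21, 0], [1, 22, 0, 24, 0], [1, 22, 0, 24, 0]])

```text
clock: 17.6
position: [615.0, 113.2, 17.5]
ee_rot: [0.996, -0.092, -0.0, 0.0]
contact_force: [-0.5, 0.1, -0.0]
gripper_width: 0.0
grasp_force: 0.0
```

>>> drive_tool(targets=[[1, 0, 0, 1, 0], [1, 0, 0, 2, 0], [1, 0, 0, 3, 0], [1, 0, 0, 3, 0]])

```text
clock: 18.0
position: [615.2, 113.3, 15.1]
ee_rot: [0.996, -0.092, 0.0, -0.0]
contact_force: [-0.1, 0.1, 0.1]
gripper_width: 0.0
grasp_force: 0.1
```

>>> drive_tool(targets=[[1, 0, 0, 1, 0], [1, 0, 0, 2, 0], [1, 0, 0, 3, 0], [1, 0, 0, 3, 0]])

```text
clock: 18.4
position: [615.3, 113.3, 13.5]
ee_rot: [0.996, -0.092, 0.0, 0.0]
contact_force: [-2.3, 0.1, 6.7]
gripper_width: 0.3
grasp_force: 3.7
```

Contact came at exactly the height of a shut latch (t = 40 mm, top at 53.5 mm). I'll press slightly more, then rise and check the latch in the image.

>>> drive_tool(targets=[[1, 0, 0, 1, 0], [1, 0, 0, 1, 0], [1, 0, 0, -20, 0], [1, 0, 0, -60, 0], [1, -35, 0, -85, 0], [1, -70, 0, -85, 0], [1, -70, 0, -85, 0], [1, -70, 0, -85, 0]])

```text
clock: 19.2
position: [545.8, 126.3, 97.4]
ee_rot: [0.996, -0.092, 0.0, -0.0]
contact_force: [0.6, 0.0, -0.7]
gripper_width: 0.1
grasp_force: 0.0
```

```bash
python3 chk.py w9|head -6; python3 - <<'E'
from h import *
s=arm.read_state();w=cv2.imread("pics/w9.png")
Q=R.from_euler("z",-10.6,degrees=True).as_matrix()
W=lambda b:Q@np.array(b)+[608.2,114.4,0]
n=arm.get_image("scene");cv2.imwrite("pics/s9.png",n);
u=[project("wrist",W([x,0,53.5]),s) for x in (-29,27)];print(np.round(u,0),project("wrist",W([27,0,62]),s))
a,b=int(u[1][1])-12,int(u[0][1])+15;c=int(round(u[0][0]))
print(a,w[a:b:2,c].mean(1).round().astype(int).tolist())
for x in (-15,0,12,27):
  v=project("wrist",W([x,0,53.5]),s).round().astype(int);print(x,v,w[v[1],v[0]-26:v[0]+27:2].mean(1).round().astype(int).tolist())
E
```

```text
[545.8 126.3  97.4] [-1.0540e+01 -2.0000e-02 -1.7998e+02] [ 0.6  0.  -0.7]
[293.   88.9] 72 [635.6 131.   22. ] tool [ 87.4 -21.   75.4]
[344.4  88.8] 71 [628.   89.6  22. ] tool [87.5 21.1 75.4]
[293.1 146.1] 16 [588.6 140.1  22. ] tool [ 39.5 -21.4  75.4]
col320 [164, 165, 163, 163, 162, 162, 162, 162, 165, 166, 168, 168, 168, 167, 169, 168, 170, 169, 168, 165, 163, 164, 164, 165, 166, 163, 162, 162, 162, 162, 160, 161, 161, 162, 163, 164, 163, 162, 161, 162, 161, 151, 110, 71, 60, 60, 61, 60, 59, 62, 58, 59, 60, 59, 58, 59, 56, 59, 58, 54, 55, 55, 56, 56, 55, 53, 55]
226 285 354
[[319. 159.]
 [319.  83.]] [319.04297031  82.43385532]
71 [157, 126, 115, 111, 75, 87, 179, 191, 171, 189, 193, 194, 193, 193, 192, 191, 192, 191, 191, 191, 191, 189, 189, 190, 188, 188, 187, 186, 185, 184, 181, 181, 181, 180, 180, 180, 180, 181, 180, 181, 181, 180, 179, 144, 128, 126, 151, 160, 162, 165, 163, 162]
-15 [319 141] [99, 98, 96, 94, 99, 95, 96, 98, 103, 163, 181, 180, 180, 180, 182, 183, 173, 121, 98, 99, 98, 100, 98, 100, 99, 97, 99]
0 [319 120] [75, 74, 75, 75, 71, 70, 138, 213, 217, 202, 190, 188, 188, 189, 190, 191, 185, 159, 163, 160, 104, 76, 76, 77, 77, 80, 80]
12 [319 104] [63, 66, 65, 68, 61, 59, 160, 220, 223, 208, 194, 192, 191, 192, 194, 196, 191, 158, 167, 163, 93, 62, 63, 65, 65, 66, 63]
27 [319  83] [75, 68, 66, 66, 68, 67, 66, 67, 97, 176, 178, 179, 179, 179, 178, 178, 175, 120, 70, 68, 66, 65, 68, 68, 70, 72, 74]
```

The latch bar runs level over the relay: its end is at row about 83, where a shut latch should be. Next I move in front of the block and turn the tool so the flat finger side faces the fence.

>>> drive_tool(targets=[[1, 10, 15, 0, 8.1], [1, 25, 30, 0, 16.2], [1, 40, 45, 0, 24.3], [1, 55, 54.3, 0, 32.4], [1, 65.2, 54.3, 0, 40.5], [1, 65.2, 54.3, 0, 48.6], [1, 65.2, 54.3, 0, 56.7], [1, 65.2, 54.3, 0, 64.8], [1, 65.2, 54.3, 0, 72.9], [1, 65.2, 54.3, 0, 81], [1, 65.2, 54.3, 0, 88.2], [1, 65.2, 54.3, 0, 88.2]])

```text
clock: 20.5
position: [601.0, 60.3, 96.0]
ee_rot: [-0.651, 0.759, 0.0, -0.001]
contact_force: [0.3, -0.2, 0.4]
gripper_width: 0.1
grasp_force: 0.0
```

```bash
cat > chk2.py <<'E'
from m import *
import sys
s=arm.read_state();print(np.round(s["position"],1),np.round(R.from_quat(s["ee_rot"]).as_euler("ZYX",True),2),np.round(s["contact_force"],1))
w=arm.get_image("wrist");t=arm.get_image("top");sc=arm.get_image("scene")
for n,i in (("w",w),("t",t),("s",sc)): cv2.imwrite(f"pics/{n}{sys.argv[1]}.png",i)
for n,i in (("wrist",w),("top",t),("scene",sc)):
    m=cv2.inRange(cv2.cvtColor(i,cv2.COLOR_BGR2HSV),(8,90,60),(28,255,255));k,_,st,c=cv2.connectedComponentsWithStats(m)
    for j in range(1,k):
        p=plane(n,c[j],22,s)
        if st[j,4]>5 and abs(p[0]-612)<50 and abs(p[1]-145)<75: print(n,c[j].round(1),st[j,4],np.round(p,1))
E
python3 chk2.py 10
```

```text
[601.   60.3  96. ] [-9.8830e+01 -3.0000e-02  1.7995e+02] [ 0.3 -0.2  0.4]
wrist [295.  227.6] 61 [628.   89.9  22. ]
wrist [348.5 229. ] 50 [580.6  98.7  22. ]
top [217.2 197.7] 13 [588.  143.8  22. ]
scene [386.3 202.3] 15 [580.8  99.9  22. ]
scene [415.3 212.1] 24 [634.9 132.5  22. ]
scene [397.8 217.9] 23 [627.2  91.5  22. ]
```

>>> drive_tool(targets=[[1, 0, 0, 40, 0], [1, 0, 0, 80, 0], [1, 0, 0, 110, 0], [1, 0, 0, 127, 0], [1, 0, 0, 127, 0], [1, -7, 0, 127, 0], [1, -12, 0, 127, 0], [1, -16, 0, 127, 0], [1, -20, 0, 127, 0], [1, -24, 0, 127, 0], [1, -28, 0, 127, 0], [1, -28, 0, 127, 0]])

```text
clock: 21.85
position: [604.8, 88.8, -29.7]
ee_rot: [-0.651, 0.759, -0.0, 0.0]
contact_force: [0.2, -2.8, 1.1]
gripper_width: -0.3
grasp_force: 1.2
```

```bash
python3 chk2.py 11
```

```text
[604.8  88.8 -29.7] [-9.8780e+01  3.0000e-02 -1.7997e+02] [ 0.2 -2.8  1.1]
top [211.8 197.7] 10 [588.  155.2  22. ]
scene [420.  209.5] 20 [634.8 145.7  22. ]
scene [403.1 215.5] 27 [628.1 105.1  22. ]
```

>>> drive_tool(targets=[[1, -5, 0, 0, 0], [1, -10, 0, 0, 0], [1, -15, 0, 0, 0], [1, -20, 0, 0, 0], [1, -25, 0, 0, 0], [1, -29, 0, 0, 0], [1, -31, 0, 0, 0], [1, -31, 0, 0, 0]])

```text
clock: 22.8
position: [609.5, 119.8, -30.2]
ee_rot: [-0.651, 0.759, 0.0, 0.0]
contact_force: [0.2, 0.0, -0.9]
gripper_width: 0.3
grasp_force: 0.2
```

```bash
python3 chk2.py 12
```

```text
[609.5 119.8 -30.2] [-9.8780e+01  4.0000e-02 -1.7998e+02] [ 0.2  0.  -0.9]
scene [432.4 204.8] 16 [639.1 177.1  22. ]
scene [415.7 210.9] 24 [632.7 135.5  22. ]
```

>>> drive_tool(targets=[[1, -2, 0, 0, 0], [1, -4, 0, 0, 0], [1, -6, 0, 0, 0], [1, -7, 0, 0, 0], [1, -7, 0, 0, 0]])

```text
clock: 23.45
position: [610.4, 125.8, -29.9]
ee_rot: [-0.651, 0.759, -0.0, -0.0]
contact_force: [-0.9, -3.9, 2.4]
gripper_width: 0.2
grasp_force: 1.7
```

>>> drive_tool(targets=[[1, -1, 0, 0, 0], [1, -2, 0, 0, 0], [1, -3, 0, 0, 0], [1, -4, 0, 0, 0], [1, -4, 0, 0, 0]])

```text
clock: 23.95
position: [610.4, 129.0, -29.9]
ee_rot: [-0.651, 0.759, 0.0, -0.001]
contact_force: [-0.8, -5.1, 3.4]
gripper_width: 0.1
grasp_force: 3.0
```

>>> drive_tool(targets=[[1, -1, 0, 0, 0], [1, -2, 0, 0, 0], [1, -3, 0, 0, 0], [1, -4, 0, 0, 0], [1, -4, 0, 0, 0]])

```text
clock: 24.45
position: [610.8, 132.2, -29.9]
ee_rot: [-0.651, 0.759, -0.0, -0.002]
contact_force: [-1.8, -8.5, 4.0]
gripper_width: -0.3
grasp_force: 4.1
```

>>> drive_tool(targets=[[1, -1, 0, 0, 0], [1, -2, 0, 0, 0], [1, -3, 0, 0, 0], [1, -4, 0, 0, 0], [1, -5, 0, 0, 0], [1, -5, 0, 0, 0], [1, -5, 0, 0, 0]])

```text
clock: 25.15
position: [611.4, 136.1, -29.9]
ee_rot: [-0.651, 0.759, -0.0, -0.002]
contact_force: [-0.4, -11.5, 4.1]
gripper_width: 0.3
grasp_force: 5.4
```

```bash
python3 chk2.py 13; cat > plate.py <<'E'
from h import *
import sys
a=cv2.imread("pics/s10.png",0);b=cv2.imread(f"pics/s{sys.argv[1]}.png",0)
y=np.array([.151,.988,0]);x=np.array([.988,-.151,0]);o=np.array([628.4,189.8,47])
def prof(im,xf):   # brightness along fence-y on the plane z=47
    ts=np.arange(-15,45,.5);P=np.array([project("scene",o+x*xf+y*t) for t in ts],np.float32)
    return cv2.remap(im,P[:,0].reshape(1,-1),P[:,1].reshape(1,-1),cv2.INTER_LINEAR)[0].astype(int)
for xf in (-60,40,55,62):
    print(xf,"rest",prof(a,xf)[::4].tolist());print(xf,"now ",prof(b,xf)[::4].tolist())
E
python3 plate.py 13
```

```text
[611.4 136.1 -29.9] [-98.84  -0.22 179.85] [ -0.4 -11.5   4.1]
scene [438.5 202.5] 14 [641.3 192.5  22. ]
scene [422.2 208.1] 23 [634.4 152.4  22. ]
-60 rest [161, 159, 155, 149, 134, 124, 116, 115, 130, 153, 173, 185, 186, 183, 176, 168, 164, 160, 160, 160, 160, 160, 156, 149, 140, 134, 130, 127, 126, 127]
-60 now  [37, 39, 41, 40, 41, 40, 42, 43, 45, 44, 42, 41, 43, 44, 43, 42, 40, 42, 44, 43, 43, 42, 43, 43, 44, 42, 42, 43, 42, 43]
40 rest [109, 108, 109, 108, 107, 108, 111, 119, 138, 162, 183, 191, 185, 168, 149, 135, 128, 125, 126, 127, 127, 127, 126, 127, 128, 129, 129, 131, 130, 132]
40 now  [41, 52, 68, 87, 101, 109, 110, 113, 110, 110, 112, 114, 121, 143, 170, 189, 197, 194, 182, 161, 143, 134, 131, 130, 131, 133, 133, 132, 134, 134]
55 rest [110, 108, 108, 108, 107, 109, 112, 122, 143, 169, 189, 193, 188, 173, 153, 134, 126, 124, 124, 124, 124, 124, 125, 125, 125, 129, 131, 130, 131, 132]
55 now  [112, 111, 112, 113, 112, 112, 111, 111, 111, 110, 111, 112, 123, 143, 168, 190, 196, 191, 174, 152, 136, 127, 128, 130, 130, 131, 134, 134, 134, 136]
62 rest [109, 108, 108, 108, 109, 108, 110, 122, 144, 169, 186, 192, 185, 169, 149, 134, 128, 128, 129, 128, 128, 127, 126, 127, 128, 129, 130, 131, 130, 131]
62 now  [111, 113, 113, 112, 112, 113, 112, 111, 112, 113, 112, 113, 121, 141, 166, 186, 197, 192, 177, 158, 142, 135, 130, 131, 132, 132, 135, 134, 135, 136]
```

The plate is back about 10 mm (6 N on the springs); the rest of the measured force is friction. I need about 6.7 mm more.

>>> drive_tool(targets=[[1, -1, 0, 0, 0], [1, -2, 0, 0, 0], [1, -3, 0, -0.5, 0], [1, -4, 0, -0.5, 0], [1, -5, 0, -0.5, 0], [1, -6, 0, -0.5, 0], [1, -7, 0, -0.5, 0], [1, -7, 0, -0.5, 0], [1, -7, 0, -0.5, 0]])

```text
clock: 26.2
position: [612.2, 142.0, -29.9]
ee_rot: [-0.65, 0.76, -0.0, -0.003]
contact_force: [1.0, -13.0, 2.2]
gripper_width: -0.2
grasp_force: 6.6
```

```bash
cat >> plate.py <<'E'
print("shift by cross-correlation")
for xf in (40,48,55,62):
    p,q=[prof(i,xf).astype(float) for i in (a,b)];p=p[10:70];p-=p.mean()
    r=cv2.matchTemplate(q.astype(np.float32).reshape(1,-1),p.astype(np.float32).reshape(1,-1),cv2.TM_CCOEFF_NORMED)[0];k=r.argmax();print(xf,(k-10)*.5,round(float(r[k]),3))
E
python3 chk2.py 14; python3 plate.py 14 | tail -11
python3 plate.py 13 | tail -4
```

```text
[612.2 142.  -29.9] [-98.87  -0.3  179.8 ] [  1.  -13.    2.2]
scene [440.9 201.7] 15 [642.5 198.4  22. ]
scene [424.5 207.1] 24 [635.  158.4  22. ]
40 rest [109, 108, 109, 108, 107, 108, 111, 119, 138, 162, 183, 191, 185, 168, 149, 135, 128, 125, 126, 127, 127, 127, 126, 127, 128, 129, 129, 131, 130, 132]
40 now  [31, 34, 34, 40, 55, 74, 91, 105, 111, 112, 112, 111, 111, 113, 114, 123, 141, 166, 186, 195, 194, 184, 163, 146, 135, 132, 134, 134, 132, 134]
55 rest [110, 108, 108, 108, 107, 109, 112, 122, 143, 169, 189, 193, 188, 173, 153, 134, 126, 124, 124, 124, 124, 124, 125, 125, 125, 129, 131, 130, 131, 132]
55 now  [104, 106, 109, 111, 110, 113, 114, 112, 112, 112, 111, 110, 111, 111, 113, 124, 145, 172, 191, 196, 189, 172, 152, 139, 133, 132, 133, 132, 133, 136]
62 rest [109, 108, 108, 108, 109, 108, 110, 122, 144, 169, 186, 192, 185, 169, 149, 134, 128, 128, 129, 128, 128, 127, 126, 127, 128, 129, 130, 131, 130, 131]
62 now  [106, 108, 110, 111, 113, 114, 112, 111, 111, 112, 111, 110, 110, 112, 115, 123, 143, 172, 190, 197, 191, 177, 153, 140, 134, 133, 132, 133, 133, 135]
shif
[... 405 characters left out ...]
[111, 113, 113, 112, 112, 113, 112, 111, 112, 113, 112, 113, 121, 141, 166, 186, 197, 192, 177, 158, 142, 135, 130, 131, 132, 132, 135, 134, 135, 136]
shift by cross-correlationTraceback (most recent call last):
  File "plate.py", line 12, in <module>
    p,q=[prof(i,xf).astype(float) for i in (a,b)];p=p[10:70];p-=p.mean()
         ~~~~^^^^^^
  File "plate.py", line 6, in prof
    ts=np.arange(-15,45,.5);P=np.array([project("scene",o+x*xf+y*t) for t in ts],np.float32)
                                        ~~~~~~~^^^^^^^^^^^^^^^^^^^^
  File "h.py", line 23, in project
    p=arm.camera_params(name); f=200/np.tan(np.radians(p["fov_y"])/2)
ValueError: time passes only in moves, steps and waits
```

The plate is back 16.1 mm (9.7 N), equal along the visible part of its length. One small top-up and settle, then a last check.

>>> drive_tool(targets=[[1, -0.6, 0, 0, 0], [1, -0.6, 0, 0, 0], [1, -0.6, 0, 0, 0], [1, -0.6, 0, 0, 0], [1, -0.6, 0, 0, 0], [1, -0.6, 0, 0, 0]])

```text
clock: 26.95
position: [612.2, 142.3, -29.9]
ee_rot: [-0.65, 0.76, -0.0, -0.003]
contact_force: [1.0, -15.1, 3.5]
gripper_width: -0.0
grasp_force: 6.9
```

```bash
python3 chk2.py 15; python3 plate.py 15 | tail -4; python3 - <<'E'
from h import *
# latch: bar pixels (bright) over the relay in scene; fence line from plate top edges in rest wrist image w7
n=cv2.imread("pics/s15.png");s=arm.read_state();print(np.round(s["wrist_torque"],2))
Q=R.from_euler("z",-8.8,degrees=True).as_matrix();Z=np.array([.151,.988,0])
c=np.mean([[642.5,198.4],[635,158.4]],0);ctr=np.array([*c,0])-Q@np.array([24.1,0,0])
for a in (0,.3,.6,1.0):
    p=project("scene",ctr+Q@np.array([-29+54*np.cos(a),0,51+54*np.sin(a)])).round().astype(int);print(a,p,n[p[1]-1:p[1]+2,p[0]].mean(1).round().tolist())
E
```

```text
[612.2 142.3 -29.9] [-98.87  -0.31 179.79] [  1.  -15.1   3.5]
scene [441.1 201.6] 17 [642.5 199.1  22. ]
scene [424.7 207.3] 24 [635.5 158.3  22. ]
40 16.5 0.998
48 16.5 0.999
55 17.0 0.998
62 16.5 0.998
[-4.04 -0.25 -0.02]
0 [436 195] [124.0, 118.0, 102.0]
0.3 [437 189] [106.0, 105.0, 105.0]
0.6 [437 182] [115.0, 113.0, 104.0]
1.0 [434 171] [40.0, 42.0, 43.0]
```

```bash
python3 -c "
from bench import arm
print(arm.job_done())"
```

```text
the job is handed in; nothing more can be done
None
```

I handed the job in at about 27 s: the relay is seated, the latch is shut, and the arm is still holding the block on the fence with the plate pushed back about 16.5 mm (about 10 N). I checked the latch before the push but could not see it clearly afterwards, and I judged the block's squareness from the steady push on the flat plate, not from a clean measurement.

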